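Tuck the incubation tray's front cover under the lapped leaf and hold it down on its seal

TASK

Refit the loose amber cover on the front section of the incubation tray: slide its back edge fully home under the overlapping lip of the closed rear leaf without lifting that leaf (the plates under it are mid-incubation), then lay the cover down between the side guides. Press it down flat on its rubber seal, left and right alike, and finish while still holding it pressed down there, so that a colleague can fasten the two latches; leave the other things on the bench alone.

Things in the scene. Friction and masses are not known exactly. Their poses are not given: they have to be found in the camera images.
- front_cover: Loose front cover: flat amber see-through sheet, 128 (x) x 214 (y) x 4 mm, about 0.2 kg, lying on the worktop at the start. Origin: centre of its underside; z up; +x towards its back edge (thin steel band), which is tucked in, 64 mm from the origin. Black bridge handle on top, parallel to the back edge; two small steel latch catches at the front edge.
- cover_handle (a point): Centre of the cover's handle bar: x = -10, y = 0, z = 26 mm in the cover's frame. The bar is 14 mm thick (x), 70 mm long (y), 18 to 34 mm above the underside, with a foot at either end; pinch it across x.
- cover_back_edge (a point): Middle of the cover's back edge, at half its thickness: x = 64, y = 0, z = 2 mm in the cover's frame.
- culture_tray: Fixed low aluminium incubation tray, 250 (x) x 230 (y) mm, dishes inside. Origin: centre of its underside; z up; +x to its hinged rear, -x is the front with two hanging latches. Its front section (x = -125 to +8 mm) has its rim at z = 30 mm; at x = +8 mm a step rises to the rear section's rim, z = 39 mm: the stop for the cover's back edge.
- cover_seat (a point): Where the cover's origin lies when it is pressed flat on the rim: x = -58, y = 0, z = 30 mm in the tray's frame, same axes; its back edge is then 2 mm short of the stop. Steel guide lugs stand at both sides of the front section (x = -98 and -46 mm in the tray's frame, 9 mm above the rim, leaning outward); the cover goes between them with 3 to 4 mm to spare on each side.
- rear_leaf (a joint): Hinge of the rear leaf, rad: 0 shut (as it must stay), grows as it opens upward. The leaf is an amber sheet 4 mm thick, 0.2 kg, hinged along the tray's back edge (x = +127 mm), held down only by its weight. Its flat underside, 9 mm above the front rim, laps over the front section.
- leaf_lip (a point): Middle of the front edge of the leaf's flat underside: x = -16, y = 0, z = 39 mm in the tray's frame while the leaf is shut. In front of it a steel lip is bent up and forward as far as x = -24 mm, up to z = 47 mm.
- seal_left (a joint): Travel of the left (+y) half of the sprung rubber seal, m: 0 free, 3.5 mm above the front rim; 0.0035 pressed flush. The halves run along the sides from x = -118 to -50 mm (tray's frame) and along the front wall. Each starts to give at about 1.8 N and is flush at about 5 N; the cover's weight alone does not press them in.
- seal_right (a joint): The same for the right (-y) half of the seal.
- green_carton: Bystander: white and green carton, 78 x 120 x 42 mm, loose. Origin: centre of its underside.
- vial: Bystander: small white-capped vial, 21 mm across, 60 mm tall, standing loose at the back. Origin: centre of its underside.
- marker: Bystander: black marker pen, 16 x 138 x 18 mm, lying loose. Origin: centre of its underside.

How it is judged:
On the way:
1. the cover's back edge is tucked under the leaf's lip, the leaf still shut (x of cover_back_edge in the frame of culture_tray above -0.008 m and z of cover_back_edge in the frame of culture_tray between 0.028 and 0.039 m and value of joint rear_leaf below 0.05 rad), for 0.1 s.
At the end, for the whole second after the job is handed in: Cover in its seat within 7 mm lengthwise (under the leaf), 6 mm sideways, 0.06 rad in yaw, tilted under 0.03 rad; both seal halves pressed in over 2 mm; leaf shut (under 0.03 rad); the fingers still bear on the cover with over 2 N and it is at rest (x of front_cover in the frame of cover_seat between -0.007 and 0.006 m and x of cover_back_edge in the frame of culture_tray above -0.003 m and y of front_cover in the frame of cover_seat between -0.006 and 0.006 m and angle between the x axis of front_cover and the x axis of culture_tray, either way round below 0.06 rad and angle between front_cover's own z axis and vertical below 0.03 rad and value of joint each of seal_left, seal_right above 0.002 m and value of joint rear_leaf below 0.03 rad and contact force between the fingers and front_cover above 2 N and linear speed of front_cover below 0.02 m/s); the arm keeps its last pose, push and grip.
It fails at once if the rear leaf is lifted (more than 0.07 rad, about 10 mm at its lip) (value of joint rear_leaf above 0.07 rad).
It fails at once if a bystander (carton, vial or marker) is moved by more than 30 mm or the vial tipped (distance of any of green_carton, vial, marker from where it was at the start of the episode above 0.03 m or angle between vial's own z axis and vertical above 0.5 rad).
It also fails if it takes over 42 s, if anything falls off the work surface, if the arm or the gripper's body presses on something with over 40 N, if the wrist force passes 120 N, or if a joint passes its speed limit or range.

ROBOT

A 6-joint arm with a two-finger parallel gripper is mounted at the origin on a cart in front of the work surface, level with it; the furniture and walls round the work are solid. World frame = base frame: x ahead of the robot, y to its left, z up, the work surface at z = 0. Lengths are in m, angles in rad, forces in N, time in s.
With the tool pointing down it reaches from about 0.375 to 0.9 m from the base axis. Payload 3.1 kg.
Tool frame: the origin (TCP) lies where the fingers leave the gripper's body, on its centre line; the fingertips stand 73 mm ahead of it and the grasp point (between the pads) lies 54 mm ahead of it; z points along the fingers, y is the line along which they close (so a half turn about z gives the same grasp; the last joint's range is limited). The gripper opens to 85 mm and grips with 20 to 120 N. Pads are 22 mm wide; open, the fingers measure 114 mm over their backs; the gripper's body (76 mm by 85 mm) begins 54 mm behind the grasp point. The pads swing forward as they close: fully open they stand 13 mm farther back than shut.
Start: joints at [0.96, 0.527, 1.433, -0, 1.181, -0.178], TCP at [0.262, 0.567, 0.304] pointing down, gripper open.
Joint ranges: [-3.08, 3.08], [-0.75, 2.2], [0.22, 2.44], [-1.43, 4.57], [0, 2.65], [-2.85, 2.85]. Speed limits (rad/s): [2.79, 2.79, 3.14, 3.14, 3.14, 3.14].

INTERFACE

Orientations are given as a unit quaternion [x, y, z, w].
In Python, from station import manip gives the robot as it stands.
- The arm moves only by the shell command python3 -m crank 'ROWS' [FORCE]. ROWS is JSON, a list of rows, each an object with "dp": the shift along the tool's x, y, z normalised to -1 to 1, where 1 is 50 cm, a list of three; "delta_rot": the turn, a rotation vector about the tool's x, y, z normalised to -1 to 1, where 1 is 2 pi rad, a list of three; "fingers": the opening, from -1 (shut) to 1 (fully open). A call has 1 to 12 rows; each row shifts and turns the commanded pose from where the row before left it, along the tool's axes as they then stand; what a row does not reach is not made up. A row lasts 1/12 s, in which the tool goes at most 41.7 mm and 7.16 degrees, less where a joint would pass 70% of its speed; a pose out of reach is approached as far as the arm can. A call with a number of a shift or a turn outside -1 to 1 is refused whole. A call with a gripper value outside its range is refused whole. The fingers move at their own pace and stop on an object; FORCE is the grip in N (left out, the last holds). Time passes only in rows, so rows that do not move let the fingers close. It gives the time, the measured TCP pose, the force, the opening and the grip force at its end, in the units of the state.
- manip.sense(): the state, without advancing time (a new reading comes with each control period).
- manip.snapshot(name): name is "scene" or "top"; returns (picture, depth): 420x560x3 uint8, red, green, blue; 420x560 float32, m along the optical axis (not along the pixel's ray), 0 where there is no reading.
- manip.camera_model(name): a dict with "fx", "fy", "cx", "cy" (pixels), "origin" and "attitude" of the camera in the world. Camera axes: x right, y up, looking along -z (the intrinsics and any distortion apply to the point x, -y, -z); pixel columns grow to the right and rows downward; lengths in m; the calibration is good to about 2 mm. A picture is of the moment at which its call begins. camera_model takes no time and is no camera call.
- manip.sign_off(): hands the job in; it is judged then, once.
The state is a dict: "t": time; "q": joint angles; "qd": joint speeds; "tau": joint torques, N m; "tcp_pos": TCP position; "tool_rot": TCP orientation; "force": force on the tool from outside, world axes, zero at the start; "ft_torque": the same for the moment, N m; "finger_gap": opening from 0.0 (shut) to 1.0 (fully open); "gripper_force": force on a finger pad.
Only numpy, scipy, OpenCV 4.12 (cv2) and the standard library are available. Lean on these libraries where they do the work, as an engineer would, in place of code of your own. Each camera call takes 0.05 s, during which the arm holds its last target. There are 200 camera calls.

## Working session

There is one attempt and no reset: what is moved stays moved. The work goes in short steps, Python scripts to look and compute and a shell command to move; the robot and the scene stay as the last step left them, time stands still between calls to the robot, and variables do not carry over. Pictures are saved under pics/ and viewed, at most 10 in all, crops included, and the job is handed in when it is done.

```bash
mkdir -p pics
cat > h.py <<'E'
from station import manip
import numpy as np, cv2
from scipy.spatial.transform import Rotation as R
def cam(n):
    m=manip.camera_model(n); a=np.array(m["attitude"],float)
    Rm=a if a.shape==(3,3) else R.from_quat(a).as_matrix()
    return m,Rm,np.array(m["origin"])
def pt(n,u,v,z):
    m,Rm,o=cam(n); d=Rm@np.array([(u-m["cx"])/m["fx"],-(v-m["cy"])/m["fy"],-1])
    return o+d*(z-o[2])/d[2]
def cloud(n,dep):
    m,Rm,o=cam(n); v,u=np.mgrid[:dep.shape[0],:dep.shape[1]]
    P=np.stack([(u-m["cx"])/m["fx"]*dep,-(v-m["cy"])/m["fy"]*dep,-dep],-1)
    return P@Rm.T+o
def shot(n,name):
    p,d=manip.snapshot(n); cv2.imwrite(f"pics/{name}.png",p[:,:,::-1]); np.savez(f"pics/{name}.npz",p=p,d=d); return p,d
E
python3 - <<'E'
from h import *
print({k:(np.round(v,3) if not isinstance(v,dict) else v) for k,v in manip.sense().items()})
for n in("scene","top"): print(manip.camera_model(n)); shot(n,n+"0")
E
```

```text
{'t': np.float64(0.0), 'q': array([ 0.959,  0.528,  1.434, -0.   ,  1.181, -0.179]), 'qd': array([-0.   , -0.002,  0.001,  0.   , -0.001,  0.001]), 'tau': array([ 1.0000e-03, -4.4235e+01, -1.7803e+01, -0.0000e+00,  8.0000e-03,
        0.0000e+00]), 'tcp_pos': array([0.262, 0.567, 0.303]), 'tool_rot': array([ 0.215,  0.977, -0.001, -0.   ]), 'force': array([ 0.355,  0.205, -0.438]), 'ft_torque': array([-0.044,  0.033, -0.016]), 'gripper_force': np.float64(0.0), 'finger_gap': np.float64(1.0)}
{'fx': 446.27925959768925, 'fy': 446.27925959768925, 'cx': 277.92691254636134, 'cy': 206.0249684552544, 'origin': array([-0.04644526, -0.67709316,  0.89423272]), 'attitude': array([ 0.37171606, -0.16334773, -0.37537736,  0.83320857])}
{'fx': 397.0117208121356, 'fy': 397.0117208121356, 'cx': 284.22208101241887, 'cy': 208.8013863809362, 'origin': array([ 0.44085124, -0.03103209,  1.41092445]), 'attitude': array([-0.04811045,  0.05800715,  0.71508509, -0.69496321])}
```

View pics/top0.png

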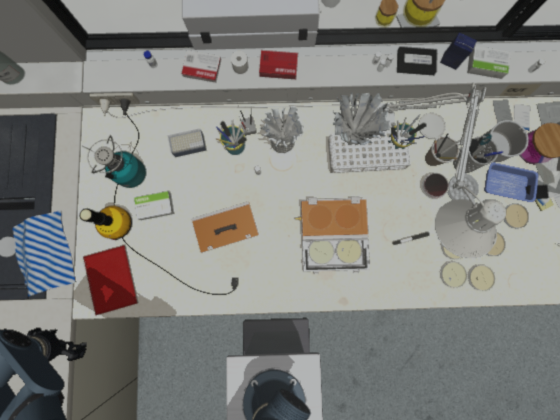

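View pics/scene0.png

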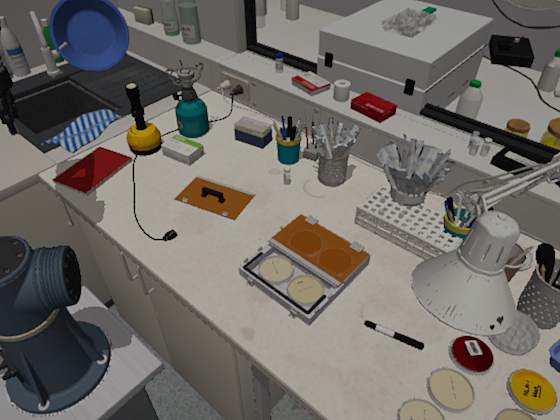

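Run:
```python
from h import *
a=cv2.imread("pics/top0.png")[190:280,185:385]; b=cv2.imread("pics/scene0.png")[170:320,170:380]
cv2.imwrite("pics/z1.png",np.vstack([cv2.resize(a,(800,360),interpolation=2)]))
cv2.imwrite("pics/z2.png",cv2.resize(b,(800,571),interpolation=2))
for n in("scene","top"):
    f=np.load(f"pics/{n}0.npz"); p,d=f["p"],f["d"]; P=cloud(n,d)
    hsv=cv2.cvtColor(p,cv2.COLOR_RGB2HSV); m=cv2.inRange(hsv,(8,140,90),(20,255,255))
    c,_=cv2.findContours(m,cv2.RETR_EXTERNAL,cv2.CHAIN_APPROX_NONE)
    for k in sorted(c,key=cv2.contourArea)[-4:]:
        r=cv2.minAreaRect(k); print(n,cv2.contourArea(k),np.round(r[0]),np.round(cv2.boxPoints(r),1).tolist(),[np.round(pt(n,*q,.004),3).tolist() for q in cv2.boxPoints(r)])
        mm=np.zeros_like(m);cv2.drawContours(mm,[k],-1,255,-1);print(np.round(np.median(P[(mm>0)&(d>0)],0),4))
```

```text
scene 95.5 [554. 126.] [[549.0, 118.0], [559.0, 118.0], [559.0, 133.0], [549.0, 133.0]] [[1.731, -0.458, 0.004], [1.756, -0.486, 0.004], [1.647, -0.518, 0.004], [1.624, -0.491, 0.004]]
[ 1.342  -0.5277  0.1837]
scene 142.0 [519. 124.] [[507.70001220703125, 126.19999694824219], [510.0, 117.0], [530.2000122070312, 122.0999984741211], [527.9000244140625, 131.1999969482422]] [[1.572, -0.362, 0.004], [1.642, -0.344, 0.004], [1.656, -0.415, 0.004], [1.586, -0.43, 0.004]]
[ 1.3339 -0.4364  0.1536]
scene 1572.0 [214. 198.] [[174.60000610351562, 199.1999969482422], [183.39999389648438, 172.8000030517578], [252.39999389648438, 195.8000030517578], [243.60000610351562, 222.1999969482422]] [[0.502, 0.239, 0.004], [0.604, 0.321, 0.004], [0.669, 0.072, 0.004], [0.569, 0.011, 0.004]]
[0.5835 0.149  0.0023]
scene 2778.5 [320. 246.] [[272.0, 237.10000610351562], [292.8999938964844, 204.8000030517578], [368.6000061035156, 254.10000610351562], [347.6000061035156, 286.29998779296875]] [[0.579, -0.09, 0.004], [0.719, -0.047, 0.004], [0.702, -0.325, 0.004], [0.578, -0.345, 0.004]]
[ 0.6078 -0.2355  0.0414]
[... 314 characters left out ...]
122070312, 125.4000015258789], [548.0, 123.0], [561.7999877929688, 150.60000610351562], [557.0, 153.0]] [[0.942, -1.03, 0.004], [0.95, -1.049, 0.004], [0.843, -1.086, 0.004], [0.834, -1.067, 0.004]]
[ 0.8617 -0.972   0.1208]
top 1363.5 [335. 217.] [[304.0, 201.0], [366.0, 201.0], [366.0, 233.0], [304.0, 233.0]] [[0.68, -0.126, 0.004], [0.674, -0.349, 0.004], [0.558, -0.342, 0.004], [0.565, -0.122, 0.004]]
[ 0.6113 -0.2435  0.0417]
top 1610.5 [224. 228.] [[192.39999389648438, 221.60000610351562], [248.0, 205.3000030517578], [256.6000061035156, 234.5], [201.0, 250.89999389648438]] [[0.616, 0.274, 0.004], [0.67, 0.076, 0.004], [0.564, 0.047, 0.004], [0.512, 0.243, 0.004]]
[0.5915 0.1618 0.0025]
```

View pics/z1.png

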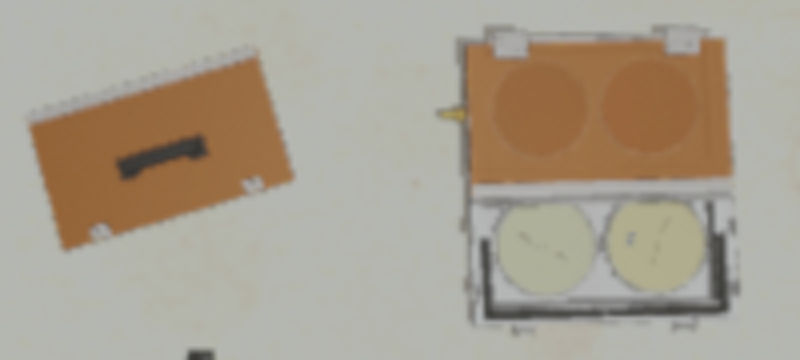

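View pics/z2.png

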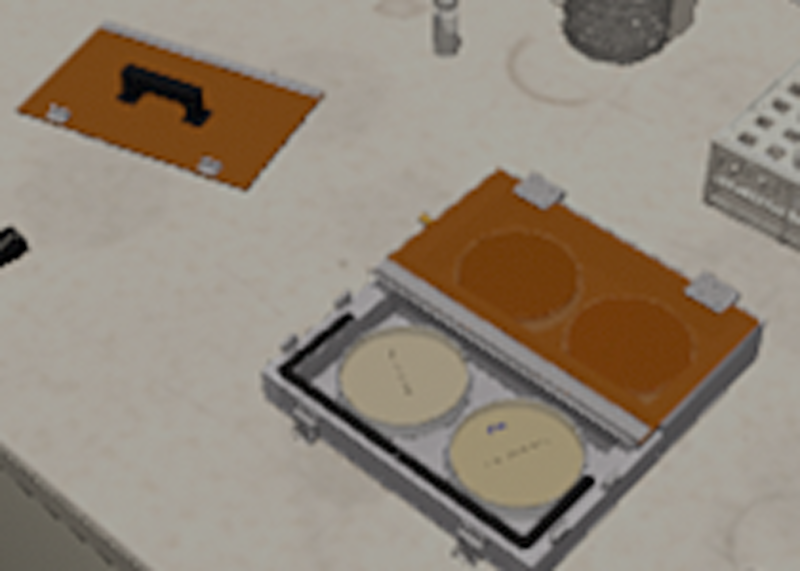

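The views show the cover at top-image (226,227), yawed about +15° with its steel band away from the robot. The tray is at (335,234), almost square to the robot, with the leaf at the back.

```bash
cat >> h.py <<'E'
def rectfit(X):
    r=cv2.minAreaRect(X.astype(np.float32)*1000); return np.round(cv2.boxPoints(r),1).tolist(), np.round(r[0],1), np.round(r[1],1), round(r[2],2)
E
python3 - <<'E'
from h import *
for n in("scene","top"):
    f=np.load(f"pics/{n}0.npz"); p,d=f["p"],f["d"]; P=cloud(n,d)
    x,y,z=P[...,0],P[...,1],P[...,2]; hsv=cv2.cvtColor(p,cv2.COLOR_RGB2HSV)
    m=(z>.015)&(z<.08)&(x>.38)&(x<.75)&(y<-.08)&(y>-.39)&(d>0)
    mm=cv2.morphologyEx(m.astype(np.uint8),cv2.MORPH_OPEN,np.ones((3,3)))
    print(n,"tray",m.sum(),*rectfit(P[mm>0][:,:2]))
    am=cv2.inRange(hsv,(8,140,90),(20,255,255))>0
    L=P[am&m]; print(" leaf z",np.round(np.percentile(L[:,2],[10,50,90]),4),*rectfit(L[:,:2]))
    dk=(p.max(2)<60)&(x>.5)&(x<.68)&(y>.04)&(y<.28)&(d>0)
    H=P[dk]; print(" handle",dk.sum(),np.round(np.percentile(H[:,2],[10,50,95]),4),*rectfit(H[:,:2]))
    v,u=np.nonzero(dk); q=np.array([pt(n,a,b,.03)for a,b in zip(u,v)]); print("  ray@z.03",*rectfit(q[:,:2]))
    # dark seal
    sk=(p.max(2)<60)&(x>.40)&(x<.6)&(y<-.1)&(y>-.38)&(d>0)&(z>.02)
    v,u=np.nonzero(sk); q=np.array([pt(n,a,b,.0335)for a,b in zip(u,v)]); print(" seal",sk.sum(),*rectfit(q[:,:2]))
    a=cv2.inRange(hsv,(8,140,90),(20,255,255)); a[~((x>.45)&(x<.72)&(y>.02)&(y<.31))]=0
    c=max(cv2.findContours(a,0,cv2.CHAIN_APPROX_NONE)[0],key=cv2.contourArea)[:,0]
    q=np.array([pt(n,*k,.004) for k in c.astype(float)]); print(" cover amber",*rectfit(q[:,:2]))
E
```

```text
scene tray 6690 [[418.0, -98.0999984741211], [419.70001220703125, -345.0], [684.0, -343.29998779296875], [682.4000244140625, -96.30000305175781]] [ 551.  -220.7] [264.4 246.9] 0.38
 leaf z [0.0394 0.0414 0.0435] [[550.5, -340.3999938964844], [676.7999877929688, -340.6000061035156], [677.2000122070312, -100.9000015258789], [550.9000244140625, -100.69999694824219]] [ 613.9 -220.7] [239.7 126.3] 89.91
 handle 162 [0.0071 0.028  0.034 ] [[559.5, 204.39999389648438], [581.9000244140625, 116.9000015258789], [628.7999877929688, 128.8000030517578], [606.5, 216.39999389648438]] [594.2 166.6] [48.4 90.4] 14.3
  ray@z.03 [[543.5, 182.5], [566.7999877929688, 96.5999984741211], [604.5999755859375, 106.9000015258789], [581.2999877929688, 192.6999969482422]] [574.  144.7] [39.1 89. ] 15.18
 seal 308 [[431.70001220703125, -122.5999984741211], [431.79998779296875, -343.79998779296875], [499.5, -343.70001220703125], [499.3999938964844, -122.5999984741211]] [ 465.6 -233.2] [ 67.7 221.1] 0.01
 cover amber [[503.6000061035156, 241.8000030517578], [560.0999755859375, 39.599998474121094], [671.0, 70.599998
[... 329 characters left out ...]
 -119.19999694824219], [556.2000122070312, -334.79998779296875], [670.0, -334.79998779296875], [670.0, -119.19999694824219]] [ 613.1 -227. ] [113.8 215.6] 0.01
 handle 8 [0.015  0.0284 0.0328] [[571.5999755859375, 185.39999389648438], [590.4000244140625, 122.19999694824219], [593.2999877929688, 123.0], [574.5, 186.1999969482422]] [582.4 154.2] [ 3.  65.9] 16.54
  ray@z.03 [[569.2000122070312, 184.60000610351562], [588.4000244140625, 121.9000015258789], [593.7000122070312, 123.5], [574.5, 186.3000030517578]] [581.5 154.1] [ 5.6 65.6] 17.03Traceback (most recent call last):
  File "<stdin>", line 15, in <module>
IndexError: too many indices for array: array is 1-dimensional, but 2 were indexed
```

```bash
python3 -m crank '[{"dp":[0,0,0],"delta_rot":[0,0,0.0197],"fingers":1},{"dp":[0,0,0],"delta_rot":[0,0,0.0197],"fingers":1},{"dp":[0,0,0],"delta_rot":[0,0,0.0197],"fingers":1},{"dp":[0,0,0],"delta_rot":[0,0,0.0197],"fingers":1},{"dp":[0,0,0],"delta_rot":[0,0,0.0197],"fingers":1},{"dp":[0,0,0],"delta_rot":[0,0,0.0197],"fingers":1},{"dp":[0,0,0],"delta_rot":[0,0,0.0197],"fingers":1},{"dp":[-0.069,0.0286,0],"delta_rot":[0,0,0],"fingers":1},{"dp":[-0.069,0.0286,0],"delta_rot":[0,0,0],"fingers":1},{"dp":[-0.069,0.0286,0],"delta_rot":[0,0,0],"fingers":1},{"dp":[-0.069,0.0286,0],"delta_rot":[0,0,0],"fingers":1},{"dp":[-0.069,0.0286,0],"delta_rot":[0,0,0],"fingers":1}]' && python3 -m crank '[{"dp":[-0.069,0.0286,0],"delta_rot":[0,0,0],"fingers":1},{"dp":[-0.069,0.0286,0],"delta_rot":[0,0,0],"fingers":1},{"dp":[-0.069,0.0286,0],"delta_rot":[0,0,0],"fingers":1},{"dp":[-0.069,0.0286,0],"delta_rot":[0,0,0],"fingers":1},{"dp":[-0.069,0.0286,0],"delta_rot":[0,0,0],"fingers":1},{"dp":[-0.069,0.0286,0],"delta_rot":[0,0,0],"fingers":1},{"dp":[-0.069,0.0286,0.05],"delta_rot":[0,0,0],"fingers":1},{"dp":[-0.069,0.0286,0.05],"delta_rot":[0,0,0],"fingers":1},{"dp":[-0.069,0.0286,0.05],"delta_rot":[0,0,0],"fingers":1},{"dp":[0,0,0.05],"delta_rot":[0,0,0],"fingers":1},{"dp":[0,0,0],"delta_rot":[0,0,0],"fingers":1},{"dp":[0,0,0],"delta_rot":[0,0,0],"fingers":1}]'
cat > st.py <<'E'
from h import *
s=manip.sense(); M=R.from_quat(s["tool_rot"]).as_matrix(); p=s["tcp_pos"]
print("t",round(float(s["t"]),2),"tcp",np.round(p,4),"grasp",np.round(p+.054*M[:,2],4),"ydir",np.round(np.degrees(np.arctan2(M[1,1],M[0,1])),2),"z",np.round(M[:,2],4),"F",np.round(s["force"],2),"T",np.round(s["ft_torque"],2),"gap",round(float(s["finger_gap"]),3),"gf",round(float(s["gripper_force"]),1))
E
python3 st.py
```

```text
t: 1.1
tcp_pos: [0.3777, 0.4189, 0.3035]
tool_rot: [0.605, 0.797, -0.0, -0.0]
force: [0.5, 0.6, -0.8]
finger_gap: 1.002
gripper_force: 0.0
t: 2.1
tcp_pos: [0.5782, 0.1618, 0.2077]
tool_rot: [0.605, 0.796, -0.002, -0.002]
force: [-0.6, 0.3, -0.2]
finger_gap: 1.001
gripper_force: 0.0
t 2.1 tcp [0.5782 0.1618 0.2077] grasp [0.5779 0.1618 0.1537] ydir 15.5 z [-5.5e-03 -1.0e-04 -1.0e+00] F [-0.56  0.35 -0.17] T [-0.04 -0.05  0.04] gap 1.001 gf 0.0
```

```bash
python3 -m crank '[{"dp":[-0.0167,0.0078,0.04],"delta_rot":[0,0,0],"fingers":1},{"dp":[0,0,0.04],"delta_rot":[0,0,0],"fingers":1},{"dp":[0,0,0.05],"delta_rot":[0,0,0],"fingers":1},{"dp":[0,0,0.05],"delta_rot":[0,0,0],"fingers":1},{"dp":[0,0,0.04],"delta_rot":[0,0,0],"fingers":1},{"dp":[0,0,0.03],"delta_rot":[0,0,0],"fingers":1},{"dp":[0,0,0],"delta_rot":[0,0,0],"fingers":1},{"dp":[0,0,0],"delta_rot":[0,0,0],"fingers":1}]'; python3 st.py
python3 - <<'E'
from h import *
shot("scene","s1"); a=cv2.imread("pics/s1.png")[130:280,120:330]; cv2.imwrite("pics/s1z.png",cv2.resize(a,(800,571),interpolation=2))
E
```

```text
t: 2.77
tcp_pos: [0.5854, 0.1564, 0.0854]
tool_rot: [0.604, 0.797, 0.0, 0.0]
force: [-0.3, 0.4, -0.4]
finger_gap: 0.998
gripper_force: 0.0
t 2.77 tcp [0.5854 0.1564 0.0854] grasp [0.5854 0.1564 0.0314] ydir 15.66 z [ 5.e-04  1.e-04 -1.e+00] F [-0.26  0.37 -0.39] T [-0.01 -0.   -0.04] gap 0.998 gf 0.0
```

View pics/s1z.png

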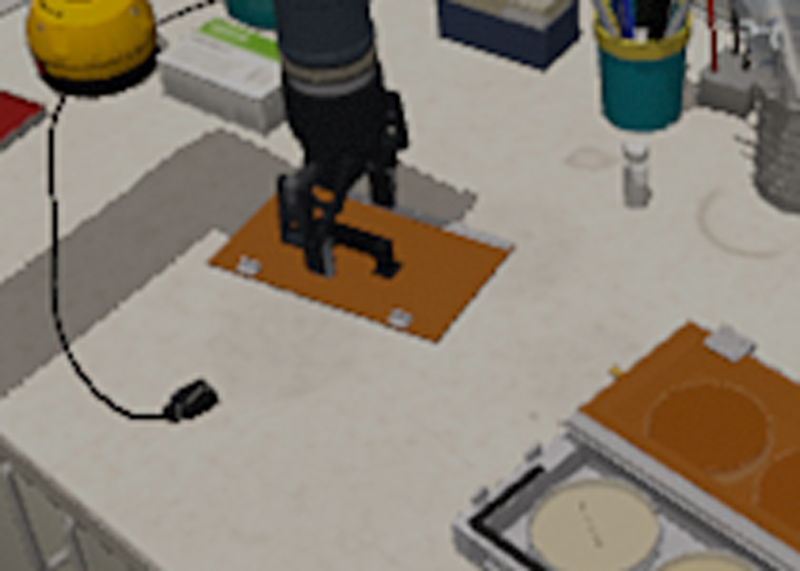

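The fingers straddle the bar, with one in front at (318,260) and one behind. I'll lower slightly and grip.

```bash
python3 -m crank '[{"dp":[0,0,0.008],"delta_rot":[0,0,0],"fingers":1},{"dp":[0,0,0],"delta_rot":[0,0,0],"fingers":-1},{"dp":[0,0,0],"delta_rot":[0,0,0],"fingers":-1},{"dp":[0,0,0],"delta_rot":[0,0,0],"fingers":-1},{"dp":[0,0,0],"delta_rot":[0,0,0],"fingers":-1},{"dp":[0,0,0],"delta_rot":[0,0,0],"fingers":-1},{"dp":[0,0,0],"delta_rot":[0,0,0],"fingers":-1},{"dp":[0,0,0],"delta_rot":[0,0,0],"fingers":-1},{"dp":[0,0,0],"delta_rot":[0,0,0],"fingers":-1},{"dp":[0,0,0],"delta_rot":[0,0,0],"fingers":-1}]' 80; python3 st.py
```

```text
t: 3.65
tcp_pos: [0.5856, 0.1551, 0.0807]
tool_rot: [0.605, 0.796, 0.0, 0.0]
force: [-1.6, -1.1, 3.9]
finger_gap: 0.152
gripper_force: 79.5
t 3.65 tcp [0.5856 0.1551 0.0807] grasp [0.5857 0.1551 0.0267] ydir 15.55 z [ 4.e-04 -0.e+00 -1.e+00] F [-1.56 -1.11  3.92] T [-0.03  0.08 -0.  ] gap 0.152 gf 79.5
```

```bash
python3 -m crank '[{"dp":[0,0,-0.03],"delta_rot":[0,0,0],"fingers":-1},{"dp":[0,0,-0.05],"delta_rot":[0,0,0],"fingers":-1},{"dp":[0,0,-0.05],"delta_rot":[0,0,0],"fingers":-1},{"dp":[0,0,-0.05],"delta_rot":[0,0,0.0144],"fingers":-1},{"dp":[0,0,-0.02],"delta_rot":[0,0,0.0144],"fingers":-1},{"dp":[0,0,0],"delta_rot":[0,0,0.0144],"fingers":-1},{"dp":[-0.04,-0.0154,0],"delta_rot":[0,0,0],"fingers":-1},{"dp":[-0.06,-0.0231,0],"delta_rot":[0,0,0],"fingers":-1},{"dp":[-0.07,-0.0269,0],"delta_rot":[0,0,0],"fingers":-1},{"dp":[-0.07,-0.0269,0],"delta_rot":[0,0,0],"fingers":-1},{"dp":[-0.07,-0.0269,0],"delta_rot":[0,0,0],"fingers":-1},{"dp":[-0.07,-0.0269,0],"delta_rot":[0,0,0],"fingers":-1}]' && python3 -m crank '[{"dp":[-0.07,-0.0269,0],"delta_rot":[0,0,0],"fingers":-1},{"dp":[-0.07,-0.0269,0],"delta_rot":[0,0,0],"fingers":-1},{"dp":[-0.07,-0.0269,0],"delta_rot":[0,0,0],"fingers":-1},{"dp":[-0.07,-0.0269,0],"delta_rot":[0,0,0],"fingers":-1},{"dp":[-0.06,-0.0231,0],"delta_rot":[0,0,0],"fingers":-1},{"dp":[-0.034,-0.013,0],"delta_rot":[0,0,0],"fingers":-1},{"dp":[0,0,0],"delta_rot":[0,0,0],"fingers":-1},{"dp":[0,0,0],"delta_rot":[0,0,0],"fingers":-1},{"dp":[0,0,0],"delta_rot":[0,0,0],"fingers":-1}]'; python3 st.py
python3 - <<'E'
from h import *
shot("scene","s2");shot("top","t2")
a=cv2.imread("pics/s2.png")[190:340,200:410]; cv2.imwrite("pics/s2z.png",cv2.resize(a,(800,571),interpolation=2))
a=cv2.imread("pics/t2.png")[190:290,280:390]; cv2.imwrite("pics/t2z.png",cv2.resize(a,(660,600),interpolation=2))
E
```

```text
t: 4.65
tcp_pos: [0.5111, -0.0359, 0.1798]
tool_rot: [0.707, 0.707, -0.0, -0.001]
force: [0.5, -0.7, -2.0]
finger_gap: 0.15
gripper_force: 78.7
t: 5.4
tcp_pos: [0.4402, -0.221, 0.18]
tool_rot: [0.707, 0.707, 0.0, -0.001]
force: [1.0, 0.9, -2.5]
finger_gap: 0.145
gripper_force: 78.7
t 5.4 tcp [ 0.4402 -0.221   0.18  ] grasp [ 0.4402 -0.221   0.126 ] ydir -0.01 z [-0.0013  0.0014 -1.    ] F [ 1.04  0.86 -2.52] T [0.07 0.02 0.01] gap 0.145 gf 78.7
```

View pics/s2z.png

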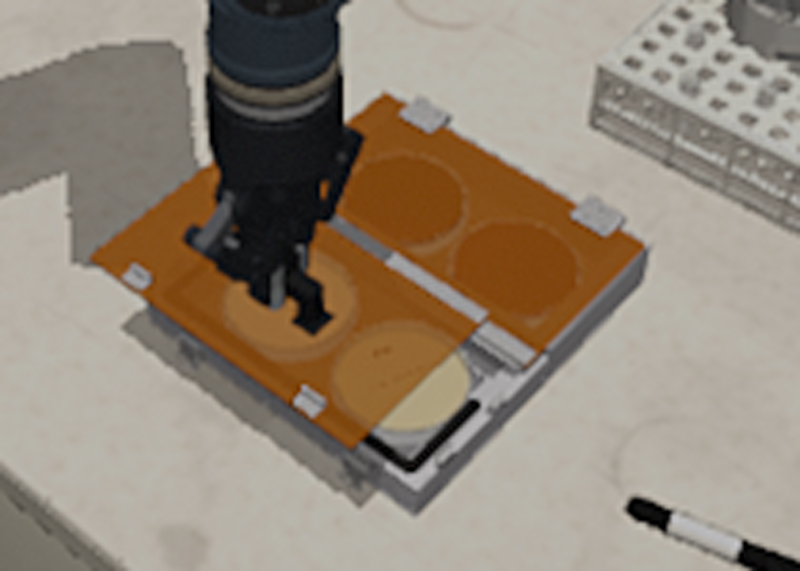

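View pics/t2z.png

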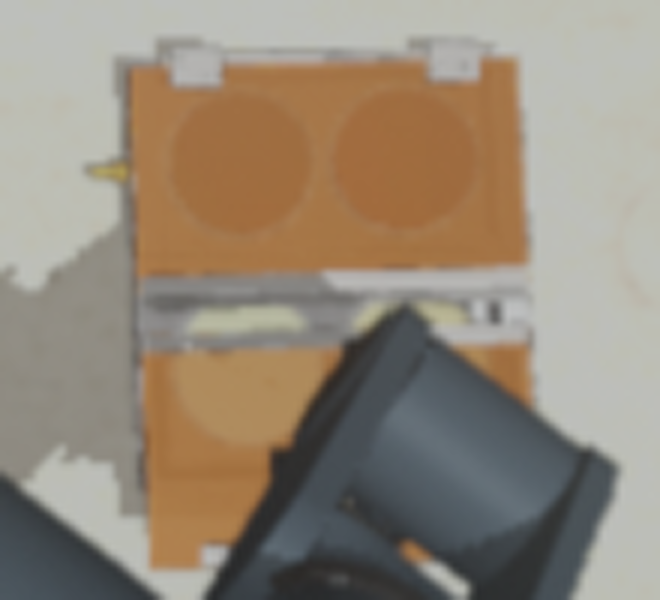

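Run:
```python
from h import *
def edges(n,name,z,rows,u0,u1,lab):
    p=np.load(f"pics/{name}.npz")["p"]; S=cv2.cvtColor(p,cv2.COLOR_RGB2HSV)[...,1].astype(float)
    L=[];Rr=[]
    for r in rows:
        s=S[r]; k=np.arange(u0,u1)
        up=[i+(110-s[i])/(s[i+1]-s[i]) for i in k if s[i]<110<=s[i+1]]
        dn=[i+(s[i]-110)/(s[i]-s[i+1]) for i in k if s[i]>=110>s[i+1]]
        if up: L.append(pt(n,up[0],r,z))
        if dn: Rr.append(pt(n,dn[-1],r,z))
    for nm,q in(("L",L),("R",Rr)):
        q=np.array(q); 
        if len(q)<3: print(lab,nm,len(q)); continue
        c=np.polyfit(q[:,0],q[:,1],1); x0=q[:,0].mean()
        print(lab,nm,"n",len(q),"x",np.round(x0,4),"y",np.round(np.polyval(c,x0),4),"yaw deg",np.round(np.degrees(np.arctan(c[0])),2),"res",np.round(np.std(q[:,1]-np.polyval(c,q[:,0])),4))
edges("top","top0",.043,range(204,232),295,380,"leaf0")
edges("top","t2",.043,range(204,232),295,380,"leaf2")
edges("top","t2",.1033,range(251,282),295,330,"coverL")
edges("top","t2",.1033,range(249,254),320,380,"coverR")
# lip front & amber/steel boundary slope
p=np.load("pics/top0.npz")["p"]; S=cv2.cvtColor(p,cv2.COLOR_RGB2HSV)[...,1].astype(float)
q=[]
for c in range(308,363):
    for i in range(222,242):
        if S[i,c]>=110>S[i+1,c]: q.append(pt("top",c,i+(S[i,c]-110)/(S[i,c]-S[i+1,c]),.043)); break
q=np.array(q); f=np.polyfit(q[:,1],q[:,0],1); print("leaf amber front x",q[:,0].mean(),"yaw",np.degrees(-np.arctan(f[0])))
g=p[:,330:341].astype(float).mean((1,2)); print([(r,int(g[r]),round(float(pt("top",335,r,.03)[0]),3)) for r in range(230,275)])
# cover back edge in t2
S2=cv2.cvtColor(np.load("pics/t2.npz")["p"],cv2.COLOR_RGB2HSV)[...,1].astype(float); q=[]
for c in range(307,332):
    for i in range(240,254):
        if S2[i,c]<110<=S2[i+1,c] and S2[i+3,c]>110: q.append(pt("top",c,i+(110-S2[i,c])/(S2[i+1,c]-S2[i,c]),.1033))
q=np.array(q); f=np.polyfit(q[:,1],q[:,0],1); print("cover amber back x",np.median(q[:,0]),len(q),"yaw",np.degrees(-np.arctan(f[0])))
```

```text
leaf0 L n 28 x 0.6154 y -0.1134 yaw deg 0.72 res 0.0035
leaf0 R n 28 x 0.6092 y -0.337 yaw deg -0.1 res 0.0002
leaf2 L n 28 x 0.6155 y -0.113 yaw deg 0.5 res 0.0037
leaf2 R n 28 x 0.6092 y -0.337 yaw deg -0.06 res 0.0002
coverL L n 31 x 0.4482 y -0.1117 yaw deg 0.56 res 0.0005
coverL R n 22 x 0.4317 y -0.1745 yaw deg -32.38 res 0.0044
coverR L n 5 x 0.4914 y -0.2967 yaw deg 47.59 res 0.0002
coverR R n 5 x 0.4907 y -0.3209 yaw deg 1.02 res 0.0002
leaf amber front x 0.5543115577022569 yaw -0.298674975969977
[(230, 113, 0.57), (231, 112, 0.566), (232, 113, 0.563), (233, 113, 0.559), (234, 120, 0.556), (235, 155, 0.552), (236, 170, 0.549), (237, 172, 0.545), (238, 157, 0.542), (239, 144, 0.538), (240, 157, 0.535), (241, 166, 0.531), (242, 168, 0.528), (243, 165, 0.524), (244, 162, 0.521), (245, 161, 0.518), (246, 161, 0.514), (247, 161, 0.511), (248, 160, 0.507), (249, 158, 0.504), (250, 157, 0.5), (251, 156, 0.497), (252, 157, 0.493), (253, 161, 0.49), (254, 162, 0.486), (255, 165, 0.483), (256, 168, 0.48), (257, 168, 0.476), (258, 167, 0.473), (259, 171, 0.469), (260, 176, 0.466), (261, 179, 0.462), (262, 180, 0.459), (263, 177, 0.456), (264, 151, 0.452), (265, 133, 0.449), (266, 139, 0.445), (267, 107, 0.442), (268, 86, 0.439), (269, 143, 0.435), (270, 158, 0.432), (271, 169, 0.428), (272, 175, 0.425), (273, 176, 0.422), (274, 176, 0.418)]
cover amber back x 0.5023259656800935 25 yaw -0.7055067795263672
```

```bash
python3 -m crank '[{"dp":[-0.019,0.0,0.03],"delta_rot":[0,0,0],"fingers":-1},{"dp":[0,0.03,0.03],"delta_rot":[0,0,0],"fingers":-1},{"dp":[0,0,0.03],"delta_rot":[0,0,0],"fingers":-1},{"dp":[0,0,0],"delta_rot":[0.007,0,0],"fingers":-1},{"dp":[0,0,0],"delta_rot":[0.0069,0,0],"fingers":-1},{"dp":[0,0,0],"delta_rot":[0,0,0],"fingers":-1},{"dp":[0,0,0],"delta_rot":[0,0,0],"fingers":-1}]'; python3 st.py
python3 - <<'E'
from h import *
shot("scene","s3");shot("top","t3")
a=cv2.imread("pics/s3.png")[200:325,225:400]; a=cv2.resize(a,(784,560),interpolation=2)
cv2.imwrite("pics/s3z.png",a)
p=np.load("pics/t3.npz")["p"]; S=cv2.cvtColor(p,cv2.COLOR_RGB2HSV)[...,1].astype(float)
def ed(rows,z,right,u0,u1):
    o=[]
    for r in rows:
        s=S[r]; k=range(u0,u1)
        c=[i+(110-s[i])/(s[i+1]-s[i]) for i in k if (s[i]-110)*(s[i+1]-110)<0]
        if c: o.append(pt("top",c[-1] if right else c[0],r,z)[:2])
    return np.round(np.array(o),4).tolist()
print("coverR",ed(range(243,262,2),.058,True,340,385)); print("coverL",ed(range(243,275,3),.058,False,295,315))
print("leafR",ed(range(204,232,5),.043,True,340,385)); print("leafL",ed(range(204,232,5),.043,False,295,315))
E
```

```text
t: 6.08
tcp_pos: [0.4564, -0.2303, 0.1352]
tool_rot: [0.706, 0.707, -0.03, -0.03]
force: [-0.5, -0.7, -1.7]
finger_gap: 0.148
gripper_force: 78.8
t 6.08 tcp [ 0.4564 -0.2303  0.1352] grasp [ 0.4518 -0.2303  0.0814] ydir 0.15 z [-8.610e-02 -2.000e-04 -9.963e-01] F [-0.5  -0.65 -1.7 ] T [-0.02 -0.05  0.01] gap 0.148 gf 78.8
coverR []
coverL [[0.5053, -0.1216], [0.4952, -0.1201], [0.4846, -0.135], [0.4742, -0.1478]]
leafR [[0.6568, -0.3371], [0.6391, -0.3371], [0.6214, -0.337], [0.6039, -0.3372], [0.5864, -0.3367], [0.5689, -0.3369]]
leafL [[0.6629, -0.1141], [0.6452, -0.1136], [0.6276, -0.1138], [0.6104, -0.1032], [0.5926, -0.1141], [0.5752, -0.1139]]
```

View pics/s3z.png

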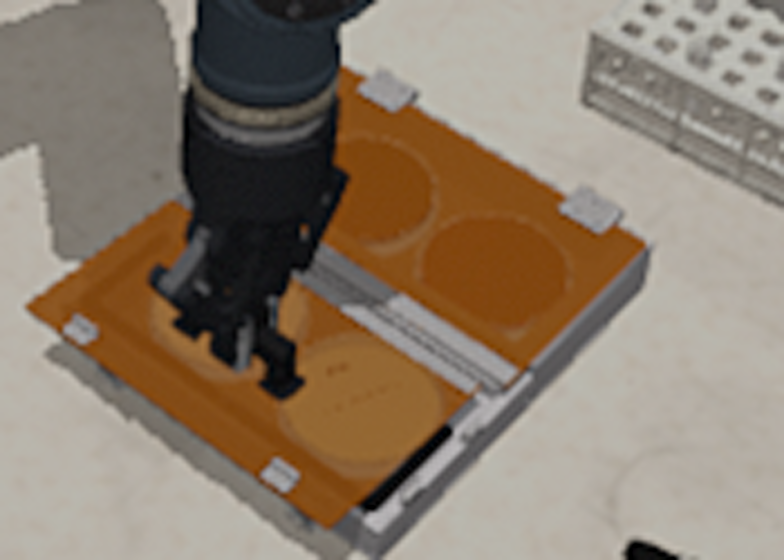

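Run:
```python
from h import *
f=lambda u,v,z: np.round(pt("scene",225+u/4.48-.4,200+v/4.48-.4,z),4)
print("cover back right",f(492,390,.054),"front right",f(333,525,.065),"front left",f(28,305,.065))
print("leaf rear right",f(648,247,.043),"leaf front right (lip steel)",f(515,385,.047))
print("tray right rim pts",f(540,370,.03),f(385,550,.03))
P=np.load("pics/t3.npz")["p"]; S=cv2.cvtColor(P,cv2.COLOR_RGB2HSV)[...,1]
print(S[250,350:378],P[250,350:378].mean(1).astype(int)); print([pt("top",u,250,.058)[1].round(4) for u in(350,377)])
```

```text
cover back right [ 0.5216 -0.3407  0.054 ] front right [ 0.3973 -0.3356  0.065 ] front left [ 0.3955 -0.1245  0.065 ]
leaf rear right [ 0.6686 -0.3426  0.043 ] leaf front right (lip steel) [ 0.537 -0.345  0.047]
tray right rim pts [ 0.5659 -0.3425  0.03  ] [ 0.422  -0.3501  0.03  ]
[39 40 40 43 41 41 40 43 41 42 45 45 41 44 45 43 41 39 39 40 38 36 35 33
 19 10 14 20] [110 111 111 110 109 108 106 104 102 101  99  98  96  95  94  94  92  91
  90  88  87  85  82  80  78  75  72  87]
[np.float64(-0.2725), np.float64(-0.3645)]
```

```bash
python3 -m crank '[{"dp":[0.002,0.004,0.0175],"delta_rot":[0,0,0],"fingers":-1},{"dp":[0,0.004,0.017],"delta_rot":[0,0,0],"fingers":-1},{"dp":[0,0,0],"delta_rot":[0,0,0],"fingers":-1},{"dp":[0,0,0],"delta_rot":[0,0,0],"fingers":-1},{"dp":[0,0,0],"delta_rot":[0,0,0],"fingers":-1}]'; python3 st.py
```

```text
t: 6.6
tcp_pos: [0.4582, -0.2303, 0.1179]
tool_rot: [0.707, 0.706, -0.031, -0.031]
force: [0.5, 1.2, 1.3]
finger_gap: 0.147
gripper_force: 79.4
t 6.6 tcp [ 0.4582 -0.2303  0.1179] grasp [ 0.4535 -0.2303  0.0641] ydir -0.02 z [-8.700e-02  3.000e-04 -9.962e-01] F [0.5  1.24 1.33] T [ 0.16 -0.18  0.  ] gap 0.147 gf 79.4
```

```bash
python3 -m crank '[{"dp":[0,0,0],"delta_rot":[0,0,0],"fingers":-1},{"dp":[0,0,0],"delta_rot":[0,0,0],"fingers":-1}]' >/dev/null; python3 st.py;  python3 -m crank '[{"dp":[0,0,-0.004],"delta_rot":[0,0,0],"fingers":-1},{"dp":[0,0,0],"delta_rot":[0,0,0],"fingers":-1},{"dp":[0,0,0],"delta_rot":[0,0,0],"fingers":-1}]'>/dev/null; python3 st.py
```

```text
t 6.77 tcp [ 0.4582 -0.2303  0.118 ] grasp [ 0.4535 -0.2303  0.0643] ydir -0.01 z [-0.0869  0.     -0.9962] F [ 0.51  0.72 -0.07] T [ 0.18 -0.29  0.  ] gap 0.147 gf 79.3
t 7.02 tcp [ 0.4581 -0.2303  0.1198] grasp [ 0.4533 -0.2303  0.066 ] ydir 0.01 z [-0.0877  0.     -0.9961] F [-1.48 -0.26 -1.37] T [-0.01 -0.06 -0.02] gap 0.144 gf 78.9
```

```bash
python3 -m crank '[{"dp":[0,0.01,-0.0009],"delta_rot":[0,0,0],"fingers":-1},{"dp":[0,0.01,-0.0009],"delta_rot":[0,0,0],"fingers":-1},{"dp":[0,0.01,-0.0009],"delta_rot":[0,0,0],"fingers":-1},{"dp":[0,0.01,-0.0009],"delta_rot":[0,0,0],"fingers":-1},{"dp":[0,0,0],"delta_rot":[0,0,0],"fingers":-1},{"dp":[0,0,0],"delta_rot":[0,0,0],"fingers":-1}]' >/dev/null; python3 st.py
python3 - <<'E'
from h import *
shot("scene","s4")
a=cv2.imread("pics/s4.png")[215:325,225:379]; a=cv2.resize(a,(784,560),interpolation=2)
cv2.imwrite("pics/s4z.png",a)
E
```

```text
t 7.52 tcp [ 0.4788 -0.2303  0.1198] grasp [ 0.4741 -0.2303  0.066 ] ydir 0.04 z [-8.700e-02 -3.000e-04 -9.962e-01] F [ 0.01  0.15 -1.92] T [-0.04 -0.05 -0.03] gap 0.145 gf 78.8
```

View pics/s4z.png

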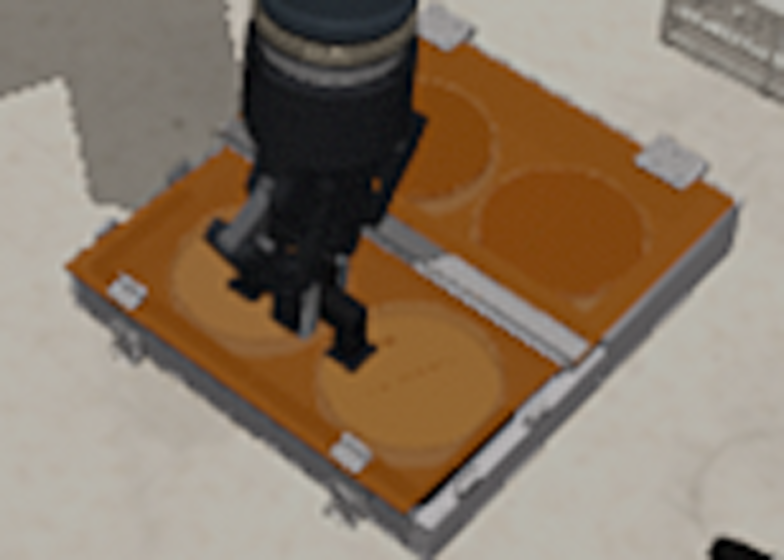

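Run:
```python
from h import *
k=784/154
f=lambda u,v,z: np.round(pt("scene",225+u/k-.4,215+v/k-.4,z),4)
zf=.1198-.0849+.002+.128*.087
print("cover FL",f(66,266,zf),"FR",f(406,511,zf),"BR",f(560,368,.037))
print("tray FR rim",f(430,528,.03),"FL bottom?",f(75,285,.03)); print("tray R rim",f(604,350,.03),"leaf RR",f(738,205,.043),"leaf FR",f(588,355,.044))
print("lugs R",f(535,415,.036),f(462,490,.036),"lugs L",f(180,170,.036),f(110,232,.036))
```

```text
cover FL [ 0.4173 -0.1236  0.048 ] FR [ 0.418  -0.3347  0.048 ] BR [ 0.5328 -0.3346  0.037 ]
tray FR rim [ 0.4281 -0.341   0.03  ] FL bottom? [ 0.4216 -0.1238  0.03  ]
tray R rim [ 0.5599 -0.3412  0.03  ] leaf RR [ 0.6688 -0.3435  0.043 ] leaf FR [ 0.5428 -0.3427  0.044 ]
lugs R [ 0.5041 -0.3415  0.036 ] [ 0.4497 -0.3416  0.036 ] lugs L [ 0.507  -0.1141  0.036 ] [ 0.4538 -0.1165  0.036 ]
```

```bash
python3 -m crank '[{"dp":[0,0.01,0.0001],"delta_rot":[0,0,0],"fingers":-1},{"dp":[0,0.01,0.0001],"delta_rot":[0,0,0],"fingers":-1},{"dp":[0,0,0],"delta_rot":[0,0,0],"fingers":-1},{"dp":[0,0,0],"delta_rot":[0,0,0],"fingers":-1}]' >/dev/null; python3 st.py; python3 -m crank '[{"dp":[0,0.006,-0.0005],"delta_rot":[0,0,0],"fingers":-1},{"dp":[0,0,0],"delta_rot":[0,0,0],"fingers":-1},{"dp":[0,0,0],"delta_rot":[0,0,0],"fingers":-1}]' >/dev/null; python3 st.py
```

```text
t 7.9 tcp [ 0.4887 -0.2304  0.1189] grasp [ 0.484  -0.2304  0.0651] ydir 0.02 z [-8.680e-02 -4.000e-04 -9.962e-01] F [ 0.56  0.21 -1.41] T [-0.06 -0.04  0.01] gap 0.143 gf 78.9
t 8.15 tcp [ 0.4914 -0.2304  0.1189] grasp [ 0.4867 -0.2304  0.0651] ydir 0.01 z [-8.710e-02 -1.000e-04 -9.962e-01] F [ 0.25  0.02 -1.35] T [-0.06 -0.05 -0.02] gap 0.144 gf 78.9
```

```bash
python3 -m crank '[{"dp":[0,0.006,-0.0005],"delta_rot":[0,0,0],"fingers":-1},{"dp":[0,0,0],"delta_rot":[0,0,0],"fingers":-1},{"dp":[0,0,0],"delta_rot":[0,0,0],"fingers":-1}]' >/dev/null; python3 st.py; python3 -m crank '[{"dp":[0,0.006,-0.0005],"delta_rot":[0,0,0],"fingers":-1},{"dp":[0,0,0],"delta_rot":[0,0,0],"fingers":-1},{"dp":[0,0,0],"delta_rot":[0,0,0],"fingers":-1}]' >/dev/null; python3 st.py
```

```text
t 8.4 tcp [ 0.4945 -0.2303  0.1189] grasp [ 0.4898 -0.2304  0.0651] ydir 0.01 z [-8.710e-02 -2.000e-04 -9.962e-01] F [-0.5   1.09 -1.73] T [-0.03 -0.07 -0.02] gap 0.145 gf 78.8
t 8.65 tcp [ 0.4955 -0.23    0.1188] grasp [ 0.4905 -0.2299  0.065 ] ydir 0.04 z [-0.0922  0.0014 -0.9957] F [-4.97 -1.43  0.96] T [-0.25  0.73 -0.11] gap 0.15 gf 79.2
```

```bash
python3 -m crank '[{"dp":[0,-0.0075,0.0043],"delta_rot":[-0.0035,0,0],"fingers":-1},{"dp":[0,-0.0075,0.0043],"delta_rot":[-0.0034,0,0],"fingers":-1},{"dp":[0,0,0],"delta_rot":[0,0,0],"fingers":-1},{"dp":[0,0,0],"delta_rot":[0,0,0],"fingers":-1}]' >/dev/null; python3 st.py; python3 -m crank '[{"dp":[0,-0.0035,0.0018],"delta_rot":[-0.0035,0,0],"fingers":-1},{"dp":[0,-0.0035,0.0018],"delta_rot":[-0.0034,0,0],"fingers":-1},{"dp":[0,0,0],"delta_rot":[0,0,0],"fingers":-1},{"dp":[0,0,0],"delta_rot":[0,0,0],"fingers":-1}]' >/dev/null; python3 st.py
```

```text
t 8.98 tcp [ 0.4894 -0.2304  0.1152] grasp [ 0.487  -0.2304  0.0613] ydir -0.02 z [-4.45e-02  1.00e-04 -9.99e-01] F [ 0.2   0.85 -1.6 ] T [ 0.02 -0.08 -0.  ] gap 0.145 gf 79.1
t 9.32 tcp [ 0.4867 -0.2307  0.114 ] grasp [ 0.4867 -0.2308  0.06  ] ydir 0.0 z [ 1.e-04 -9.e-04 -1.e+00] F [ 0.22 -1.23  1.2 ] T [ 0.   -0.04  0.02] gap 0.149 gf 79.6
```

Contact begins. Pressing in small steps.

```bash
python3 -m crank '[{"dp":[0,0,0.004],"delta_rot":[0,0,0],"fingers":-1},{"dp":[0,0,0],"delta_rot":[0,0,0],"fingers":-1},{"dp":[0,0,0],"delta_rot":[0,0,0],"fingers":-1}]' >/dev/null; python3 st.py; python3 -m crank '[{"dp":[0,0,0.004],"delta_rot":[0,0,0],"fingers":-1},{"dp":[0,0,0],"delta_rot":[0,0,0],"fingers":-1},{"dp":[0,0,0],"delta_rot":[0,0,0],"fingers":-1}]' >/dev/null; python3 st.py
```

```text
t 9.57 tcp [ 0.4867 -0.2307  0.112 ] grasp [ 0.4867 -0.2308  0.058 ] ydir 0.02 z [ 5.0e-04 -1.2e-03 -1.0e+00] F [ 1.   -0.12  4.93] T [-0.08 -0.01  0.01] gap 0.149 gf 80.2
t 9.82 tcp [ 0.4867 -0.2307  0.1107] grasp [ 0.4867 -0.2308  0.0567] ydir 0.02 z [ 8.0e-04 -1.3e-03 -1.0e+00] F [-3.800e-01  1.000e-02  1.027e+01] T [ 0.08  0.04 -0.05] gap 0.142 gf 80.9
```

```bash
python3 -m crank '[{"dp":[0,0,0.003],"delta_rot":[0,0,0],"fingers":-1},{"dp":[0,0,0],"delta_rot":[0,0,0],"fingers":-1},{"dp":[0,0,0],"delta_rot":[0,0,0],"fingers":-1}]' >/dev/null; python3 st.py; python3 -m crank '[{"dp":[0,0,0.002],"delta_rot":[0,0,0],"fingers":-1},{"dp":[0,0,0],"delta_rot":[0,0,0],"fingers":-1},{"dp":[0,0,0],"delta_rot":[0,0,0],"fingers":-1}]' >/dev/null; python3 st.py
```

```text
t 10.07 tcp [ 0.4867 -0.2307  0.1106] grasp [ 0.4867 -0.2308  0.0566] ydir 0.03 z [ 0.0012 -0.0018 -1.    ] F [-2.72  1.39 21.08] T [ 0.28  0.48 -0.02] gap 0.15 gf 82.5
t 10.32 tcp [ 0.4866 -0.2306  0.1106] grasp [ 0.4867 -0.2308  0.0566] ydir 0.04 z [ 0.0015 -0.0021 -1.    ] F [-3.23  2.14 28.47] T [ 0.45  0.64 -0.03] gap 0.145 gf 83.6
```

```bash
python3 - <<'E'
from h import *
shot("scene","s5"); f=np.load("pics/s5.npz"); P=cloud("scene",f["d"]); x,y,z=[P[...,i] for i in range(3)]
P0=cloud("scene",np.load("pics/scene0.npz")["d"])
for n,(a,b,c,e) in dict(leafL=(.58,.65,-.2,-.13),leafR=(.58,.65,-.33,-.26),leafFront=(.56,.58,-.33,-.26)).items():
    m=(x>a)&(x<b)&(y>c)&(y<e); m0=(P0[...,0]>a)&(P0[...,0]<b)&(P0[...,1]>c)&(P0[...,1]<e); print(n,np.median(z[m]),np.median(P0[m0][:,2]))
m=(x>.43)&(x<.52)&(((y>-.16)&(y<-.13))|((y>-.33)&(y<-.25)))&(z>.025)&(z<.045)
A=np.c_[x[m],y[m],np.ones(m.sum())]; c=np.linalg.lstsq(A,z[m],rcond=None)[0]; print("cover slopes",c[:2].round(4),"z",np.median(z[m]),m.sum())
a=cv2.imread("pics/s5.png")[215:325,225:379]; cv2.imwrite("pics/s5z.png",cv2.resize(a,(784,560),interpolation=2))
E
python3 st.py
```

```text
leafL 0.04000112989505783 0.04095660122900335
leafR 0.04145536021661034 0.0415432660624282
leafFront 0.041419934748479714 0.04122582504610822
cover slopes [ 0.0048 -0.0015] z 0.03269219722920569 1373
t 10.37 tcp [ 0.4866 -0.2307  0.1106] grasp [ 0.4867 -0.2308  0.0566] ydir 0.03 z [ 0.0015 -0.0021 -1.    ] F [-3.65  1.56 28.68] T [0.35 0.69 0.02] gap 0.146 gf 83.6
```

View pics/s5z.png

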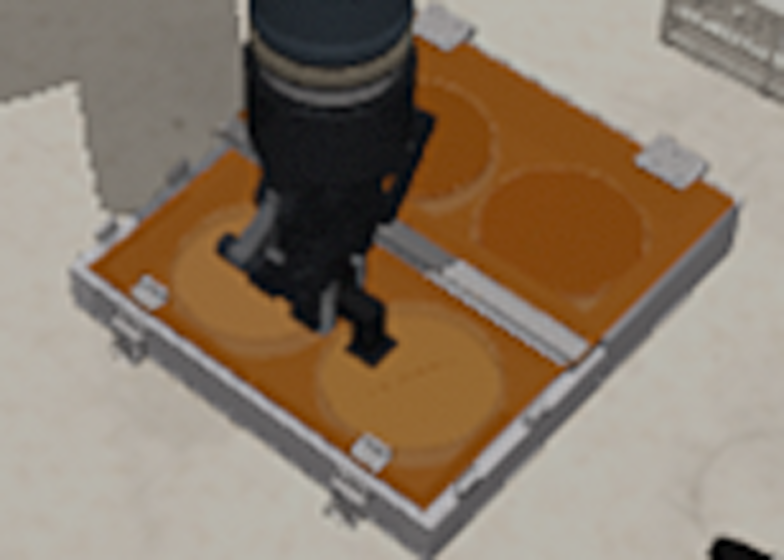

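The picture shows the cover flat between the lugs, with front corners at about (80,262) and (430,515). Its band is under the lip, the leaf height is unchanged, and the gripper is still pressing with about 28 N, so I'm handing in.

```bash
python3 -c "
from station import manip; print(manip.sign_off())"
```

```text
the job is handed in; nothing more can be done
None
```

The cover's back edge is tucked home under the shut leaf and the cover lies flat between the guides, held down on its seal with about 28 N; I handed the job in after about 10.4 s of robot time, with no verdict returned.

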